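Fetch the sample rack from behind the row

ROBOT

A 6-joint arm with a two-finger parallel gripper is mounted at the origin on a cart in front of the work surface, level with it; the furniture and walls round the work are solid. World frame = base frame: x ahead of the robot, y to its left, z up, the work surface at z = 0. Lengths are in mm, angles in rad, forces in N, time in s.
With the tool pointing down it reaches from about 250 to 775 mm from the base axis. Payload 8.9 kg.
Tool frame: the origin (TCP) lies on the centre line of the jaws, within the pads' length; the fingertips stand 11 mm ahead of it and the grasp point (between the pads) lies 8 mm behind it (env.tcp_to_tips is the distance from the TCP to the fingertips, in mm); z points along the fingers, y is the line along which they close (so a half turn about z gives the same grasp; the last joint's range is limited). The gripper opens to 85 mm and grips with 20 to 120 N. Pads are 22 mm wide; open, the fingers measure 114 mm over their backs; the gripper's body (76 mm by 85 mm) begins 54 mm behind the grasp point. The pads swing forward as they close: fully open they stand 13 mm farther back than shut.
Start: joints at [-1.485, 0.291, -0.153, 1.127, 0, 1.431], TCP at [117.03, -511.789, 242.305] pointing down, gripper open.
Joint ranges: [-2.52, 2.52], [-0.91, 1.74], [-1.3, 1.37], [-1.96, 2.02], [-1.52, 1.47], [-3.14, 3.14]. Speed limits (rad/s): [2.22, 2.22, 2.79, 3.14, 3.14, 3.14].

INTERFACE

Orientations are given as [roll, pitch, yaw] about the fixed x, y, z axes, in that order (R = Rz(yaw) Ry(pitch) Rx(roll)).
In Python, from station import env gives the robot as it stands.
- The arm moves only by the shell command python3 -m jog 'ROWS' [FORCE]. ROWS is JSON, a list of rows, each an object with "dr": the turn, a rotation vector about the tool's x, y, z in degrees, a list of three; "linear": the shift along the tool's x, y, z in mm, a list of three; "fingers": the gripper command: -1 is shut, 1 is fully open, values between are in proportion. In form: [{"dr": [ax, ay, az], "linear": [x, y, z], "fingers": fingers}, ...]. A call has 1 to 20 rows; each row is the pose to reach, as a shift and turn from the pose commanded when the call began, along the tool's axes at that moment; what a row does not reach only later rows make up. A row lasts 1/12 s, in which the tool goes at most 41.7 mm and 7.16 degrees, less where a joint would pass 70% of its speed; a pose out of reach is approached as far as the arm can. A call with a gripper value outside its range is refused whole. The fingers move at their own pace and stop on an object; FORCE is the grip in N (left out, the last holds). Time passes only in rows, so rows that repeat a pose let the fingers close. It gives the time, the measured TCP pose, the force, the opening and the grip force at its end, in the units of the state.
- env.state(): the state, without advancing time (a new reading comes with each control period).
- env.capture(name): name is "side" or "top" or "wrist"; returns the picture (480x640x3 uint8, red, green, blue); there is no depth.
- env.calibration(name): a dict with "mtx" (3x3 intrinsics, pixels), "camera_from_world" (4x4, takes a point from world to camera coordinates). Camera axes: x right, y down, z forward; pixel columns grow to the right and rows downward; lengths in mm; the calibration is good to about 2 mm. A picture is of the moment at which its call begins: read the wrist's pose just before it. calibration takes no time and is no camera call; for the wrist camera it gives the pose at the moment of the call.
- env.finish_job(): hands the job in; it is judged then, once.
The state is a dict: "time": time; "joint_positions": joint angles; "qd": joint speeds; "joint_torque": joint torques, N m; "tcp_pos": TCP position; "orientation": TCP orientation; "ft_force": force on the tool from outside, world axes, zero at the start; "moment": the same for the moment, N m; "gripper_width": finger opening in mm; "grip_force": force on a finger pad.
Only numpy, scipy, OpenCV 4.12 (cv2) and the standard library are available. Lean on these libraries where they do the work, as an engineer would, in place of code of your own. Each camera call takes 0.05 s, during which the arm holds its last target. There are 200 camera calls.

TASK

The analyser needs the low white sample rack at the back of the storage mat, but a bottle, a dark tube cassette and a beaker stand in front of it. First move these three over to the side pad and stand them upright on it, leaving the rack where it is until all three are there; then lay the rack flat in the metal in-feed tray, along its length; then put the bottle, cassette and beaker back upright in the very places where each of them stood, the cassette facing along as before.

Things in the scene. Friction and masses are not known exactly. Their poses are not given: they have to be found in the camera images.
- bottle_center (a point): Centre (half-way up) of the reagent bottle: square pale body 61 x 61 mm, red cap, 186 mm tall over the round 40 mm cap, which takes up the top 28 mm and is the place to grip. About 0.37 kg. z axis up, x and y along its flat sides. It starts on one of the three front places of the storage mat, not always the same.
- cassette_center (a point): Centre (half-way up) of the tall dark grey tube cassette: an upright solid block 30 mm wide along its own x, 82 mm long along its own y (92 mm over its foot, the lowest 8 mm), 122 mm tall. 0.09 kg; grip it across the 30 mm, near the top. It stands at the start on another of the three front places, its long side (own y) along the mat's x axis.
- beaker_center (a point): Centre (half-way up) of the plain white open beaker: round, 65 mm across at the rim tapering to 58 mm at the base, 80 mm tall, empty, 0.06 kg, no spout; grip it across the outside near the rim. It stands at the start on the remaining front place.
- rack_center (a point): Centre (half-way up) of the low white sample rack: a solid bar 24 mm wide along its own x (27 mm over its foot, the lowest 6 mm), 130 mm long along its own y (140 mm over its foot), 58 mm tall, with a row of six round openings on top and six windows. 0.07 kg; grip it across the 24 mm. At the start it stands at the back of the storage mat, behind the three others, its long side along the mat's y axis.
- storage_mat: Flat fixed grey mat, 3 mm thick, 168 mm along x by 270 mm along y, from 128 mm before to 40 mm behind the origin, which lies on its underside under the rack's place; x points away from the robot. White outlines: the rack's place at the origin, three front places at x = -66 mm, y = -85, 0, +85 mm. Things stand there close together: a gripper's body has no room beside a taller neighbour.
- side_pad: Flat fixed dark grey pad on the bench, to the left of the storage mat, empty at the start: 3 mm thick, 200 mm along its x by 210 mm along its y; the origin lies at the centre of its underside, on the bench.
- infeed_tray: Low fixed metal trough on the bench, to the right, empty at the start: floor 44 mm wide along its x and 160 mm long along its y, 4 mm above the bench; rails 5 mm thick all round, to 13 mm above the bench. Origin at the centre of its underside. The rack fits in lengthwise, either way round. Behind it the tall analyser fills all of x > 0.527, y < -0.12 m, beside it the loader all of y < -0.32 m: keep the gripper's body clear.

How it is judged (in metres and radians):
On the way, in this order (a step that is already met when the one before it is completed fails the run):
1. the bottle, the cassette and the beaker all stand upright on the side pad, let go, with the rack still in its place (x of bottle_center in the frame of side_pad between -0.1 and 0.1 m and y of bottle_center in the frame of side_pad between -0.105 and 0.105 m and height (world z) of bottle_center between 0.09 and 0.102 m and angle between each of bottle_center, cassette_center, beaker_center's own z axis and vertical below 0.1 rad and x of cassette_center in the frame of side_pad between -0.1 and 0.1 m and y of cassette_center in the frame of side_pad between -0.105 and 0.105 m and height (world z) of cassette_center between 0.058 and 0.07 m and x of beaker_center in the frame of side_pad between -0.1 and 0.1 m and y of beaker_center in the frame of side_pad between -0.105 and 0.105 m and height (world z) of beaker_center between 0.037 and 0.049 m and contact force between the fingers and anything else below 0.5 N and distance of rack_center from where it was at the start of the episode below 0.02 m), for 0.2 s.
2. the rack lies flat in the in-feed tray, let go, while the three others still stand on the side pad (x of rack_center in the frame of infeed_tray between -0.011 and 0.011 m and y of rack_center in the frame of infeed_tray between -0.013 and 0.013 m and height (world z) of rack_center between 0.029 and 0.037 m and angle between rack_center's own z axis and vertical below 0.06 rad and angle between the y axis of rack_center and the y axis of infeed_tray, either way round below 0.16 rad and x of bottle_center in the frame of side_pad between -0.1 and 0.1 m and y of bottle_center in the frame of side_pad between -0.105 and 0.105 m and height (world z) of bottle_center between 0.09 and 0.102 m and angle between each of bottle_center, cassette_center, beaker_center's own z axis and vertical below 0.1 rad and x of cassette_center in the frame of side_pad between -0.1 and 0.1 m and y of cassette_center in the frame of side_pad between -0.105 and 0.105 m and height (world z) of cassette_center between 0.058 and 0.07 m and x of beaker_center in the frame of side_pad between -0.1 and 0.1 m and y of beaker_center in the frame of side_pad between -0.105 and 0.105 m and height (world z) of beaker_center between 0.037 and 0.049 m and contact force between the fingers and anything else below 0.5 N), for 0.2 s.
At the end, for the whole second after the job is handed in: The rack lies flat on the floor of the in-feed tray, within its rails and along its length; bottle, cassette and beaker each stand upright within 15 mm of where they stood at the start, the cassette's long side within 0.2 rad of the mat's x axis; all is let go (x of rack_center in the frame of infeed_tray between -0.011 and 0.011 m and y of rack_center in the frame of infeed_tray between -0.013 and 0.013 m and height (world z) of rack_center between 0.029 and 0.037 m and angle between each of rack_center, bottle_center, cassette_center, beaker_center's own z axis and vertical below 0.06 rad and angle between the y axis of rack_center and the y axis of infeed_tray, either way round below 0.16 rad and distance of each of bottle_center, cassette_center, beaker_center from where it was at the start of the episode below 0.015 m and angle between the y axis of cassette_center and the x axis of storage_mat, either way round below 0.2 rad and contact force between the fingers and anything else below 0.5 N); the robot touches nothing.
It fails at once if one of the four things is tipped over (more than about 35 degrees) (angle between any of bottle_center, cassette_center, beaker_center, rack_center's own z axis and vertical above 0.6 rad).
It also fails if it takes over 144 s, if anything falls off the work surface, if the arm or the gripper's body presses on something with over 40 N, if the wrist force passes 120 N, or if a joint passes its speed limit or range.

## Working session

There is one attempt and no reset: what is moved stays moved. The work goes in short steps, Python scripts to look and compute and a shell command to move; the robot and the scene stay as the last step left them, time stands still between calls to the robot, and variables do not carry over. Pictures are saved under pics/ and viewed, at most 14 in all, crops included, and the job is handed in when it is done.

```bash
mkdir -p pics; ls
python3 - <<'E'
from station import env
import cv2
s=env.state();print({k:(v if not hasattr(v,'tolist') else v.tolist()) for k,v in s.items()})
a=env.capture("top");b=env.capture("side")
cv2.imwrite("pics/top0.png",a[:,:,::-1]);cv2.imwrite("pics/side0.png",b[:,:,::-1])
for n in("top","side"):
    c=env.calibration(n);print(n,c)
E
```

```text
pics
{'time': 0.0, 'joint_positions': [-1.4853383705960592, 0.29126581677525654, -0.15410462688444415, 1.1267113063034147, 2.3819104674080585e-06, 1.4314722079960156], 'qd': [-0.0010724317938529428, 0.00031745576796361334, 2.1609031498723825e-05, 0.0018153906009979273, 0.0005992400184702697, -0.00018514075234725362], 'joint_torque': [0.00017425817077310057, -53.71349573135376, 33.13723683357239, 0.01593603752553463, -0.00016397516901633935, -8.170373178018053e-06], 'tcp_pos': [116.97548662090422, -511.37466608520754, 241.74791310403765], 'orientation': [-3.1403200168342584, -0.0001808703983814386, 0.22478195837566228], 'ft_force': [0.3865829853077261, -0.40166082084392346, 0.031252454653812996], 'moment': [-0.028028084881363286, 0.047739411437350145, 0.016379315441002674], 'grip_force': 0.0, 'gripper_width': 85.75031036580307}
top {'mtx': array([[502.94496042,   0.        , 318.67034457],
       [  0.        , 502.94496042, 241.00068984],
       [  0.        ,   0.        ,   1.        ]]), 'camera_from_world': array([[ 4.74762355e-03, -9.99910428e-01,  1.25138543e-02,
         6.02436120e+01],
       [-9.91601349e-01, -6.32482170e-03, -1.29177247e-01,
         4.79978723e+02],
       [ 1.29244825e-01, -1.17954699e-02, -9.91542557e-01,
         9.61002499e+02],
       [ 0.00000000e+00,  0.00000000e+00,  0.00000000e+00,
         1.00000000e+00]])}
side {'mtx': array([[451.87469131,   0.        , 319.81220762],
       [  0.        , 451.87469131, 236.28004299],
       [  0.        ,   0.        ,   1.        ]]), 'camera_from_world': array([[-8.73641759e-01, -4.86124320e-01, -2.08140017e-02,
         4.48923471e+02],
       [-2.59486398e-01,  5.01670745e-01, -8.25223166e-01,
         1.61052860e+02],
       [ 4.11602826e-01, -7.15548468e-01, -5.64423161e-01,
         8.71651454e+02],
       [ 0.00000000e+00,  0.00000000e+00,  0.00000000e+00,
         1.00000000e+00]])}
```

View pics/top0.png

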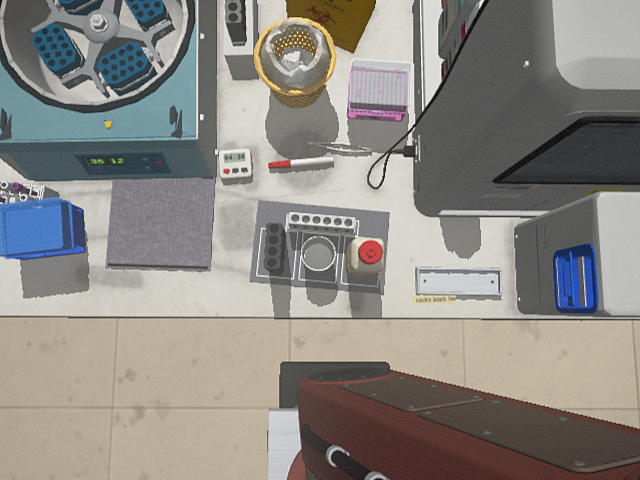

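View pics/side0.png

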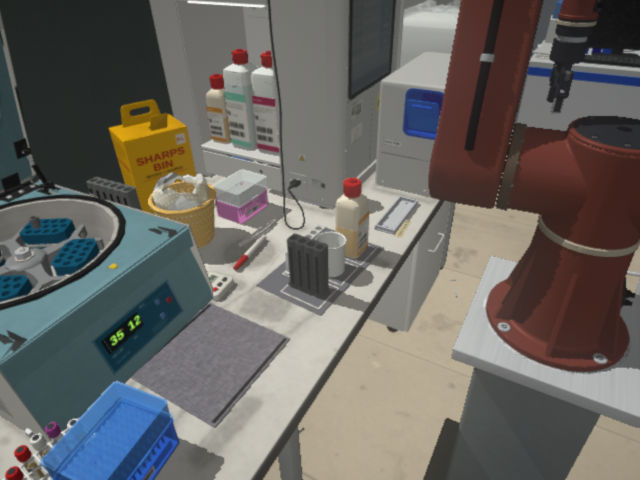

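The top view shows the cassette at (273,250), the beaker at (320,255), the bottle cap at (370,252) and the rack at (322,221). The pad is around (160,223) and the tray around (458,282). I'll zoom in on the mat and measure from masks.

```bash
cat > h.py <<'E'
import numpy as np, cv2
from scipy.spatial.transform import Rotation as R
from station import env
def ray(cam,uv,z,c=None):
    c=c or env.calibration(cam); T=c["camera_from_world"]; Rm,t=T[:3,:3],T[:3,3]
    o=-Rm.T@t; d=Rm.T@np.linalg.inv(c["mtx"])@np.array([uv[0],uv[1],1.])
    return o+d*(z-o[2])/d[2]
def proj(cam,p,c=None):
    c=c or env.calibration(cam); T=c["camera_from_world"]; q=c["mtx"]@(T[:3,:3]@np.array(p,float)+T[:3,3]); return q[:2]/q[2]
def blobs(m,amin=150):
    n,l,s,ce=cv2.connectedComponentsWithStats(m.astype(np.uint8)); 
    return [(l==i,s[i],ce[i]) for i in range(1,n) if s[i][4]>=amin]
def go(x,y,z,yaw):
    "shift and turn (tool axes) from the present pose to TCP x,y,z, tool down with closing line at yaw (deg)"
    s=env.state(); r0=R.from_euler('xyz',s["orientation"]); r1=R.from_euler('xyz',[np.pi,0,np.radians(yaw)])
    print("lin",np.round(r0.inv().apply(np.array([x,y,z])-s["tcp_pos"]),1),"dr",np.round((r0.inv()*r1).as_rotvec(degrees=True),1))
E
python3 - <<'E'
from h import *
a=cv2.imread("pics/top0.png")
cv2.imwrite("pics/matz.png",cv2.resize(a[190:300,240:400],None,fx=5,fy=5,interpolation=cv2.INTER_CUBIC))
hsv=cv2.cvtColor(a,cv2.COLOR_BGR2HSV)
red=((hsv[...,0]<8)|(hsv[...,0]>172))&(hsv[...,1]>150)&(hsv[...,2]>90); red[300:]=0
for m,s,c in blobs(red,80): print("red",s,c,ray("top",c,189))
g=cv2.cvtColor(a,cv2.COLOR_BGR2GRAY)
for nm,m,z in(("pad",(g>70)&(g<145),3),):
    for lo,hi in((105,220),(250,395)):
        k=np.zeros_like(m);k[180 if lo<200 else 195:300,lo-5:hi]=1
        for mm,s,c in blobs(m&k,2000):
            ct=cv2.findContours(mm.astype(np.uint8),0,2)[0][0]
            r=cv2.minAreaRect(ct);print(s,r)
            for q in cv2.boxPoints(r):print(q,ray("top",q,z).round(1))
E
```

```text
red [359 241  23  22 358] [370.47765363 250.91061453] [443.04137695 -20.90047586 189.        ]
[ 105  180  111   92 9212] ((160.00820922851562, 224.2208251953125), (107.5123291015625, 91.63684844970703), 1.6846843957901)
[104.92827 268.43906] [425.1 490.4   3. ]
[107.6223  176.84183] [613.2 496.    3. ]
[215.08815 180.0026 ] [608.3 276.    3. ]
[212.39412 271.59982] [420.  275.5   3. ]
[ 250  200  140  100 9289] ((319.2008361816406, 254.291015625), (134.44558715820312, 97.59752655029297), 5.19442892074585)
[247.83609 296.8033 ] [370.1 203.4   3. ]
[256.67215 199.6066 ] [567.9 189.9   3. ]
[390.56558 211.77872] [544.5 -84.3   3. ]
[381.72952 308.97543] [347.3 -63.9   3. ]
```

View pics/matz.png

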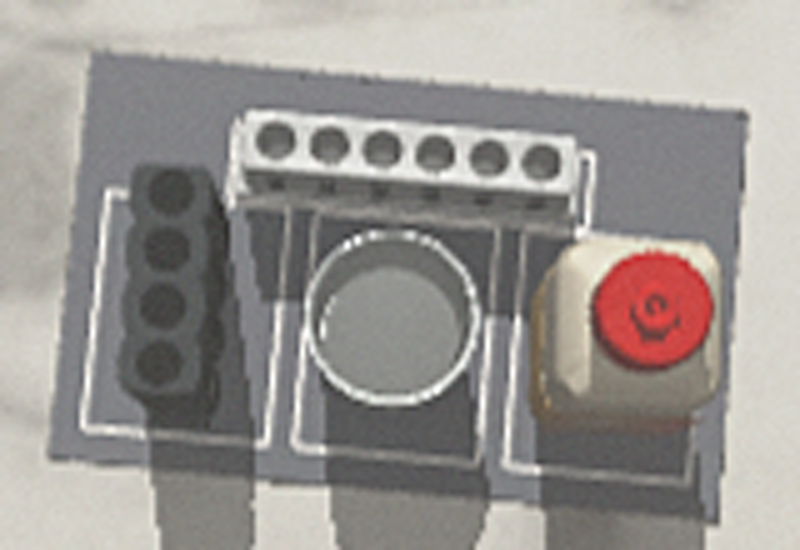

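The crop shows: mat corners at crop (90,52), (748,113), (717,523) and (48,458); beaker rim centre at (392,317); cassette hole row centre at (164,277); rack hole row centre at (409,151). I'll convert these to world positions and measure the tray.

Run:
```python
from h import *
f=lambda p,z:ray("top",(p[0]/5+240-.4,p[1]/5+190-.4),z)
C=[f(p,3) for p in((90,52),(748,113),(717,523),(48,458))]
for c in C:print("mat",c.round(1))
print("sizes",[np.linalg.norm(C[i]-C[(i+1)%4]).round(1) for i in range(4)])
X=(C[0]+C[1]-C[2]-C[3]);Y=C[0]+C[3]-C[1]-C[2]
th=np.mean([np.arctan2(X[1],X[0]),np.arctan2(-Y[0],Y[1])]);print("yaw deg",np.degrees(th),np.degrees([np.arctan2(X[1],X[0]),np.arctan2(-Y[0],Y[1])]))
ex=np.array([np.cos(th),np.sin(th)]);ey=np.array([-ex[1],ex[0]]);m=np.mean(C,0)[:2]+44*ex
print("mat origin",m)
for y in(-85,0,85):print("place",y,(m-66*ex+y*ey).round(1))
print("bottle cap",ray("top",(370.48,250.91),189).round(1))
print("beaker",f((392,317),83).round(1))
print("cass",f((164,277),125).round(1),f((172,191),125).round(1),f((157,362),125).round(1))
print("rack",f((409,151),61).round(1),f((276,140),61).round(1),f((541,161),61).round(1))
a=cv2.imread("pics/top0.png")
cv2.imwrite("pics/trayz.png",cv2.resize(a[255:310,405:515],None,fx=7,fy=7,interpolation=cv2.INTER_CUBIC))
```

```text
mat [567.1 187.9   3. ]
mat [543.6 -81.5   3. ]
mat [376.6 -66.8   3. ]
mat [401.2 201.4   3. ]
sizes [np.float64(270.4), np.float64(167.6), np.float64(269.3), np.float64(166.4)]
yaw deg -4.9631683044724 [-4.82434908 -5.10198753]
mat origin [515.94446984  56.45208601]
place -85 [442.8 -22.5]
place 0 [450.2  62.2]
place 85 [457.5 146.8]
bottle cap [443.  -20.9 189. ]
beaker [450.3  64.7  83. ]
cass [459.7 146.3 125. ] [490.6 144.  125. ] [429.3 148.3 125. ]
rack [516.8  58.2  61. ] [520.8 109.4  61. ] [513.3   7.5  61. ]
```

View pics/trayz.png

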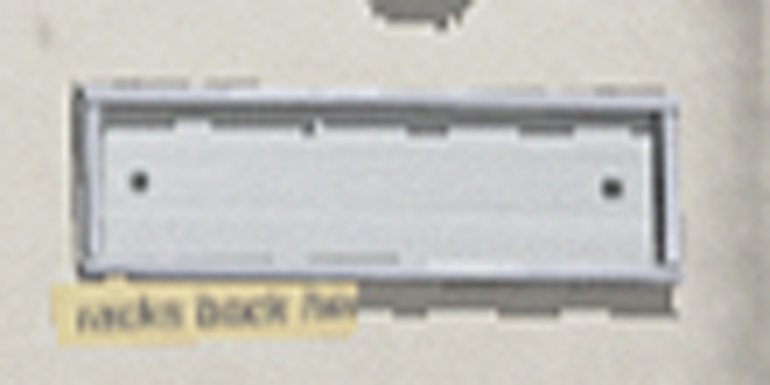

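The objects, mat (yaw about -5°) and sizes agree with the given dimensions. In the tray crop, the rail corners are at (80,90), (678,100), (680,280) and (85,275), and the floor screws are at (139,181) and (612,188). Next come the tray and pad poses, then the approach to the bottle.

Run:
```python
from h import *
f=lambda p,z:ray("top",(p[0]/7+405-.4,p[1]/7+255-.4),z)
C=[f(p,13) for p in((80,88),(679,100),(680,280),(85,278))]
print("tray",np.round(C,1).tolist(),np.mean(C,0),"size",[np.linalg.norm(C[i]-C[(i+1)%4]).round(1) for i in range(4)])
a,b=f((139,181),4),f((612,188),4);print("screws mid",(a+b)/2,"yaw",np.degrees(np.arctan2((a-b)[1],(a-b)[0]))-90)
P=[ray("top",p,3) for p in((109,178),(215,178),(211.5,267),(106,264))]
print("pad",np.round(P,1).tolist(),np.mean(P,0))
go(443,-21.5,280,175);go(443,-21.5,170,175)
```

```text
tray [[430.4, -132.2, 13.0], [428.0, -303.9, 13.0], [376.8, -302.0, 13.0], [376.5, -132.5, 13.0]] [ 402.91488798 -217.61951936   13.        ] size [np.float64(171.7), np.float64(51.3), np.float64(169.5), np.float64(54.0)]
screws mid [ 403.85268297 -218.64531417    4.        ] yaw -0.5356131891924463
pad [[610.8, 493.1, 3.0], [612.5, 276.3, 3.0], [429.2, 277.6, 3.0], [434.0, 488.8, 3.0]] [521.63002068 383.95249305   3.        ]
lin [ 427.  -405.   -37.7] dr [-0.000e+00 -1.000e-01 -1.621e+02]
lin [ 427.  -404.8   72.3] dr [-0.000e+00 -1.000e-01 -1.621e+02]
```

```bash
python3 -m jog '[{"dr":[0,0,0],"linear":[0,0,-38],"fingers":1},{"dr":[0,0,-162],"linear":[427,-405,-38],"fingers":1},{"dr":[0,0,-162],"linear":[427,-405,-38],"fingers":1},{"dr":[0,0,-162],"linear":[427,-405,-38],"fingers":1},{"dr":[0,0,-162],"linear":[427,-405,-38],"fingers":1},{"dr":[0,0,-162],"linear":[427,-405,-38],"fingers":1},{"dr":[0,0,-162],"linear":[427,-405,-38],"fingers":1},{"dr":[0,0,-162],"linear":[427,-405,-38],"fingers":1},{"dr":[0,0,-162],"linear":[427,-405,-38],"fingers":1},{"dr":[0,0,-162],"linear":[427,-405,-38],"fingers":1},{"dr":[0,0,-162],"linear":[427,-405,-38],"fingers":1},{"dr":[0,0,-162],"linear":[427,-405,-38],"fingers":1},{"dr":[0,0,-162],"linear":[427,-405,-38],"fingers":1},{"dr":[0,0,-162],"linear":[427,-405,-38],"fingers":1},{"dr":[0,0,-162],"linear":[427,-405,-38],"fingers":1},{"dr":[0,0,-162],"linear":[427,-405,-38],"fingers":1},{"dr":[0,0,-162],"linear":[427,-405,-38],"fingers":1},{"dr":[0,0,-162],"linear":[427,-405,-38],"fingers":1},{"dr":[0,0,-162],"linear":[427,-405,-38],"fingers":1},{"dr":[0,0,-162],"linear":[427,-405,-38],"fingers":1}]' 40; python3 -c "
from h import *
go(443,-21.5,280,175)"
```

```text
time: 1.77
tcp_pos: [442.8, -21.5, 280.0]
orientation: [-3.141, -0.001, 2.607]
ft_force: [0.7, -0.5, -1.0]
gripper_width: 85.5
grip_force: 0.0
lin [-0.2  0.1 -0. ] dr [ -0.   -0.1 -25.7]
```

```bash
python3 -m jog '[{"dr":[0,0,-25.7],"linear":[0,0,0],"fingers":1},{"dr":[0,0,-25.7],"linear":[0,0,0],"fingers":1},{"dr":[0,0,-25.7],"linear":[0,0,0],"fingers":1},{"dr":[0,0,-25.7],"linear":[0,0,0],"fingers":1},{"dr":[0,0,-25.7],"linear":[0,0,0],"fingers":1}]'
python3 - <<'E'
from h import *
c=env.calibration("wrist");a=env.capture("wrist");cv2.imwrite("pics/w1.png",a[:,:,::-1])
hsv=cv2.cvtColor(a,cv2.COLOR_RGB2HSV)
red=((hsv[...,0]<8)|(hsv[...,0]>172))&(hsv[...,1]>150)&(hsv[...,2]>90)
for m,s,ce in blobs(red,300): print("red",s,ce,ray("wrist",ce,189,c))
go(443,-21.5,170,175)
E
```

```text
time: 2.18
tcp_pos: [442.8, -21.8, 280.1]
orientation: [3.142, -0.001, 3.052]
ft_force: [0.8, 0.1, 0.2]
gripper_width: 85.6
grip_force: 0.0
red [ 297  217   53   51 1953] [323.27137737 243.04352279] [440.09169345 -20.66741406 189.        ]
lin [ -0.2   0.3 110.1] dr [ 0.  -0.  -0.4]
```

View pics/w1.png

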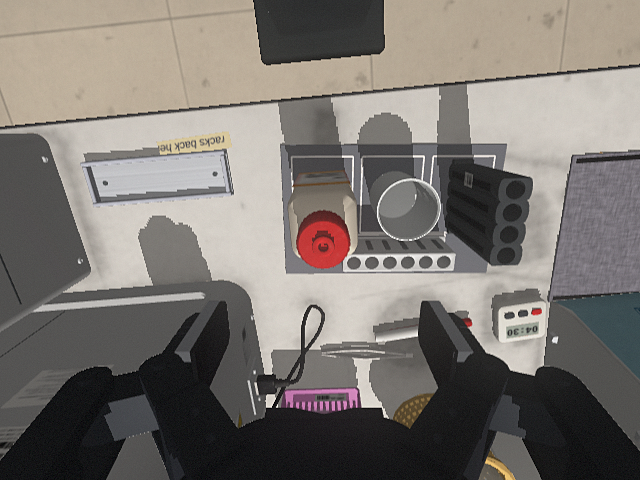

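The wrist view puts the cap centre at (323,243), which agrees with the top view to within 3 mm. The fingers close along y and nothing is beside the cap. I'll descend and grip.

```bash
python3 -m jog '[{"dr":[0,0,0],"linear":[1.5,0,40],"fingers":1},{"dr":[0,0,0],"linear":[1.5,0,80],"fingers":1},{"dr":[0,0,0],"linear":[1.5,0,100],"fingers":1},{"dr":[0,0,0],"linear":[1.5,0,110],"fingers":1},{"dr":[0,0,0],"linear":[1.5,0,110],"fingers":1},{"dr":[0,0,0],"linear":[1.5,0,110],"fingers":-1},{"dr":[0,0,0],"linear":[1.5,0,110],"fingers":-1},{"dr":[0,0,0],"linear":[1.5,0,110],"fingers":-1},{"dr":[0,0,0],"linear":[1.5,0,110],"fingers":-1},{"dr":[0,0,0],"linear":[1.5,0,110],"fingers":-1},{"dr":[0,0,0],"linear":[1.5,0,110],"fingers":-1},{"dr":[0,0,0],"linear":[1.5,0,110],"fingers":-1},{"dr":[0,0,0],"linear":[1.5,0,110],"fingers":-1},{"dr":[0,0,0],"linear":[1.5,0,110],"fingers":-1},{"dr":[0,0,0],"linear":[1.5,0,110],"fingers":-1}]' 40
```

```text
time: 3.48
tcp_pos: [442.4, -21.9, 171.4]
orientation: [-3.141, 0.002, 3.048]
ft_force: [-0.0, -0.7, 5.4]
gripper_width: 38.9
grip_force: 39.8
```

```bash
python3 -m jog '[{"dr":[0,0,0],"linear":[0,0,-8],"fingers":-1},{"dr":[0,0,0],"linear":[0,0,-25],"fingers":-1},{"dr":[0,0,0],"linear":[0,0,-55],"fingers":-1},{"dr":[0,0,0],"linear":[0,0,-85],"fingers":-1},{"dr":[0,0,0],"linear":[0,0,-115],"fingers":-1},{"dr":[0,0,0],"linear":[0,0,-140],"fingers":-1},{"dr":[0,0,0],"linear":[0,0,-150],"fingers":-1},{"dr":[0,0,0],"linear":[0,0,-150],"fingers":-1}]'; python3 -c "
from h import *
go(460,455,320,175);go(460,455,172,175)"
```

```text
time: 4.15
tcp_pos: [442.5, -21.8, 323.2]
orientation: [-3.141, 0.004, 3.048]
ft_force: [0.4, 0.3, -3.7]
gripper_width: 38.7
grip_force: 41.4
lin [ 27.1 476.4   2.9] dr [-0.   0.3 -0.4]
lin [ 27.7 476.5 150.9] dr [-0.   0.3 -0.4]
```

```bash
python3 -m jog '[{"dr":[0,0,0],"linear":[0,10,0],"fingers":-1},{"dr":[0,0,0],"linear":[2,30,0],"fingers":-1},{"dr":[0,0,0],"linear":[4,60,0],"fingers":-1},{"dr":[0,0,0],"linear":[6,95,0],"fingers":-1},{"dr":[0,0,0],"linear":[8,130,0],"fingers":-1},{"dr":[0,0,0],"linear":[10,165,0],"fingers":-1},{"dr":[0,0,0],"linear":[12,200,0],"fingers":-1},{"dr":[0,0,0],"linear":[14,235,0],"fingers":-1},{"dr":[0,0,0],"linear":[16,270,0],"fingers":-1},{"dr":[0,0,0],"linear":[18,305,0],"fingers":-1},{"dr":[0,0,0],"linear":[20,340,0],"fingers":-1},{"dr":[0,0,0],"linear":[22,375,0],"fingers":-1},{"dr":[0,0,0],"linear":[24,410,0],"fingers":-1},{"dr":[0,0,0],"linear":[26,440,0],"fingers":-1},{"dr":[0,0,0],"linear":[27,462,0],"fingers":-1},{"dr":[0,0,0],"linear":[27,472,0],"fingers":-1},{"dr":[0,0,0],"linear":[27,476,0],"fingers":-1},{"dr":[0,0,0],"linear":[27,476,0],"fingers":-1}]'; python3 -c "
from h import *
go(460,455,172,175)"
```

```text
time: 5.65
tcp_pos: [458.0, 455.4, 318.5]
orientation: [-3.14, -0.002, 3.049]
ft_force: [-0.3, -0.2, -3.3]
gripper_width: 38.5
grip_force: 41.6
lin [ -2.4   0.  146.5] dr [-0.1 -0.1 -0.3]
```

```bash
python3 -m jog '[{"dr":[0,0,0],"linear":[0,0,10],"fingers":-1},{"dr":[0,0,0],"linear":[0,0,35],"fingers":-1},{"dr":[0,0,0],"linear":[0,0,65],"fingers":-1},{"dr":[0,0,0],"linear":[0,0,95],"fingers":-1},{"dr":[0,0,0],"linear":[0,0,120],"fingers":-1},{"dr":[0,0,0],"linear":[0,0,134],"fingers":-1},{"dr":[0,0,0],"linear":[0,0,140],"fingers":-1},{"dr":[0,0,0],"linear":[0,0,143],"fingers":-1},{"dr":[0,0,0],"linear":[0,0,145],"fingers":-1},{"dr":[0,0,0],"linear":[0,0,146],"fingers":-1},{"dr":[0,0,0],"linear":[0,0,146],"fingers":-1}]'; python3 -c "
from h import *
go(460,455,172,175)"
```

```text
time: 6.57
tcp_pos: [459.4, 455.0, 175.3]
orientation: [3.14, 0.001, 3.048]
ft_force: [-0.1, 0.2, -4.1]
gripper_width: 38.9
grip_force: 41.5
lin [-0.6  0.   3.3] dr [ 0.1  0.1 -0.4]
```

```bash
python3 -m jog '[{"dr":[0,0,0],"linear":[0,0,1],"fingers":-1},{"dr":[0,0,0],"linear":[0,0,2],"fingers":-1},{"dr":[0,0,0],"linear":[0,0,3],"fingers":-1},{"dr":[0,0,0],"linear":[0,0,3],"fingers":-1}]'
```

```text
time: 6.9
tcp_pos: [459.1, 454.9, 171.6]
orientation: [3.141, 0.0, 3.048]
ft_force: [-0.1, -0.4, -2.9]
gripper_width: 38.8
grip_force: 41.9
```

```bash
python3 -m jog '[{"dr":[0,0,0],"linear":[0,0,1],"fingers":-1},{"dr":[0,0,0],"linear":[0,0,1.5],"fingers":-1},{"dr":[0,0,0],"linear":[0,0,1.5],"fingers":0.4},{"dr":[0,0,0],"linear":[0,0,1.5],"fingers":0.7},{"dr":[0,0,0],"linear":[0,0,1.5],"fingers":0.7},{"dr":[0,0,0],"linear":[0,0,1.5],"fingers":0.7},{"dr":[0,0,0],"linear":[0,0,-10],"fingers":0.7},{"dr":[0,0,0],"linear":[0,0,-45],"fingers":0.7},{"dr":[0,0,0],"linear":[0,0,-85],"fingers":0.7},{"dr":[0,0,0],"linear":[0,0,-110],"fingers":0.7},{"dr":[0,0,0],"linear":[0,0,-110],"fingers":0.7}]'
python3 - <<'E'
from h import *
a=env.capture("top");cv2.imwrite("pics/top1.png",a[:,:,::-1])
b=env.capture("side");cv2.imwrite("pics/side1.png",b[:,:,::-1])
cv2.imwrite("pics/c1.png",np.hstack([a[160:320,60:420],b[150:310,80:440]])[:,:,::-1].repeat(1,0))
go(459.5,146.5,180,175);go(459.5,146.5,104,175)
E
```

```text
time: 7.82
tcp_pos: [460.7, 456.3, 287.6]
orientation: [3.135, 0.006, 3.048]
ft_force: [0.7, 0.4, 0.9]
gripper_width: 72.9
grip_force: 0.0
lin [ -28.6 -307.5  101.9] dr [ 0.1  0.1 -0.3]
lin [ -28.5 -307.6  177.9] dr [ 0.1  0.1 -0.3]
```

View pics/c1.png

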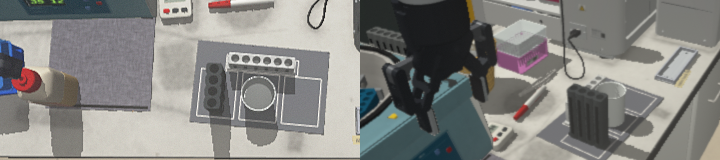

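The bottle stands on the near-left part of the pad, base about (78..138, 263) in full-image pixels. Next is the cassette.

```bash
python3 -m jog '[{"dr":[0,0,0],"linear":[-4,-40,0],"fingers":0.2},{"dr":[0,0,0],"linear":[-8,-80,0],"fingers":0.2},{"dr":[0,0,0],"linear":[-12,-120,0],"fingers":0.2},{"dr":[0,0,0],"linear":[-16,-155,10],"fingers":0.2},{"dr":[0,0,0],"linear":[-20,-190,20],"fingers":0.2},{"dr":[0,0,0],"linear":[-23,-225,40],"fingers":0.2},{"dr":[0,0,0],"linear":[-25,-260,60],"fingers":0.2},{"dr":[0,0,0],"linear":[-28,-290,80],"fingers":0.2},{"dr":[0,0,0],"linear":[-28.5,-307,100],"fingers":0.2},{"dr":[0,0,0],"linear":[-28.5,-307.5,100],"fingers":0.2},{"dr":[0,0,0],"linear":[-28.5,-307.5,100],"fingers":0.2}]'
python3 - <<'E'
from h import *
c=env.calibration("wrist");a=env.capture("wrist");cv2.imwrite("pics/w2.png",a[:,:,::-1])
go(459.5,146.5,104,175)
E
```

```text
time: 8.83
tcp_pos: [457.3, 145.1, 179.8]
orientation: [-3.141, -0.004, 3.046]
ft_force: [-0.2, -0.7, -0.7]
gripper_width: 51.4
grip_force: 0.0
lin [-1.3  0.5 76.9] dr [ 0.  -0.1 -0.4]
```

View pics/w2.png

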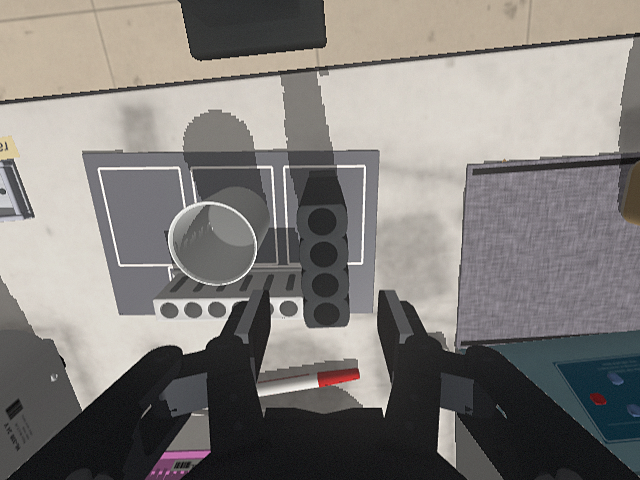

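The cassette is centred between the fingers at column 324. I'll descend and grip it.

```bash
python3 -m jog '[{"dr":[0,0,0],"linear":[-1.5,0.5,35],"fingers":0.2},{"dr":[0,0,0],"linear":[-1.5,0.5,60],"fingers":0.2},{"dr":[0,0,0],"linear":[-1.5,0.5,74],"fingers":0.2},{"dr":[0,0,0],"linear":[-1.5,0.5,76],"fingers":0.2},{"dr":[0,0,0],"linear":[-1.5,0.5,76],"fingers":0.2},{"dr":[0,0,0],"linear":[-1.5,0.5,76],"fingers":-1},{"dr":[0,0,0],"linear":[-1.5,0.5,76],"fingers":-1},{"dr":[0,0,0],"linear":[-1.5,0.5,76],"fingers":-1},{"dr":[0,0,0],"linear":[-1.5,0.5,76],"fingers":-1},{"dr":[0,0,0],"linear":[-1.5,0.5,76],"fingers":-1},{"dr":[0,0,0],"linear":[-1.5,0.5,76],"fingers":-1},{"dr":[0,0,0],"linear":[-1.5,0.5,76],"fingers":-1},{"dr":[0,0,0],"linear":[-1.5,0.5,76],"fingers":-1}]' 25; python3 -c "
from h import *
go(535,385,260,175)"
```

```text
time: 9.97
tcp_pos: [461.4, 146.6, 106.7]
orientation: [3.141, 0.003, 3.048]
ft_force: [-0.1, -1.0, 7.4]
gripper_width: 30.1
grip_force: 25.4
lin [ -51.5  244.4 -153. ] dr [ 0.   0.2 -0.3]
```

```bash
python3 -m jog '[{"dr":[0,0,0],"linear":[0,0,-10],"fingers":-1},{"dr":[0,0,0],"linear":[0,0,-30],"fingers":-1},{"dr":[0,0,0],"linear":[0,0,-50],"fingers":-1},{"dr":[0,0,0],"linear":[0,0,-50],"fingers":-1},{"dr":[0,0,0],"linear":[-5,20,-50],"fingers":-1},{"dr":[0,0,0],"linear":[-10,50,-50],"fingers":-1},{"dr":[0,0,0],"linear":[-18,85,-50],"fingers":-1},{"dr":[0,0,0],"linear":[-26,120,-50],"fingers":-1},{"dr":[0,0,0],"linear":[-34,155,-50],"fingers":-1},{"dr":[0,0,0],"linear":[-42,190,-50],"fingers":-1},{"dr":[0,0,0],"linear":[-48,220,-50],"fingers":-1},{"dr":[0,0,0],"linear":[-51,238,-50],"fingers":-1},{"dr":[0,0,0],"linear":[-51.5,244,-50],"fingers":-1},{"dr":[0,0,0],"linear":[-51.5,244,-50],"fingers":-1},{"dr":[0,0,0],"linear":[-51.5,244,-30],"fingers":-1},{"dr":[0,0,0],"linear":[-51.5,244,-13],"fingers":-1},{"dr":[0,0,0],"linear":[-51.5,244,-6],"fingers":-1},{"dr":[0,0,0],"linear":[-51.5,244,-4],"fingers":-1},{"dr":[0,0,0],"linear":[-51.5,244,-4],"fingers":-1}]'; python3 -c "
from h import *
go(535,385,107,175)"
```

```text
time: 11.55
tcp_pos: [534.0, 383.5, 109.3]
orientation: [-3.141, -0.001, 3.048]
ft_force: [0.7, 0.8, -0.6]
gripper_width: 29.9
grip_force: 24.6
lin [-0.8  1.5  2.3] dr [-0.  -0.  -0.4]
```

```bash
python3 -m jog '[{"dr":[0,0,0],"linear":[0,0,1.5],"fingers":-1},{"dr":[0,0,0],"linear":[0,0,3],"fingers":-1},{"dr":[0,0,0],"linear":[0,0,3.5],"fingers":-1},{"dr":[0,0,0],"linear":[0,0,3.5],"fingers":0},{"dr":[0,0,0],"linear":[0,0,3.5],"fingers":0.2},{"dr":[0,0,0],"linear":[0,0,3.5],"fingers":0.2},{"dr":[0,0,0],"linear":[0,0,3.5],"fingers":0.2},{"dr":[0,0,0],"linear":[0,0,-15],"fingers":0.2},{"dr":[0,0,0],"linear":[0,0,-50],"fingers":0.2},{"dr":[0,0,0],"linear":[0,0,-80],"fingers":0.2},{"dr":[0,0,0],"linear":[0,0,-80],"fingers":0.2}]'; python3 -c "
from h import *
go(450.5,63.5,160,175);go(450.5,63.5,64,175)"
```

```text
time: 12.47
tcp_pos: [536.8, 386.0, 195.8]
orientation: [3.136, 0.007, 3.048]
ft_force: [1.2, -0.3, -0.0]
gripper_width: 51.3
grip_force: 0.0
lin [  56.2 -329.3   33.7] dr [ 0.3  0.4 -0.3]
lin [  56.9 -329.8  129.6] dr [ 0.3  0.4 -0.3]
```

```bash
python3 -m jog '[{"dr":[0,0,0],"linear":[7,-40,0],"fingers":1},{"dr":[0,0,0],"linear":[14,-80,0],"fingers":1},{"dr":[0,0,0],"linear":[21,-120,0],"fingers":1},{"dr":[0,0,0],"linear":[28,-160,0],"fingers":1},{"dr":[0,0,0],"linear":[35,-200,0],"fingers":1},{"dr":[0,0,0],"linear":[42,-240,10],"fingers":1},{"dr":[0,0,0],"linear":[49,-280,20],"fingers":1},{"dr":[0,0,0],"linear":[55,-315,30],"fingers":1},{"dr":[0,0,0],"linear":[56,-329,30],"fingers":1},{"dr":[0,0,0],"linear":[56,-329,30],"fingers":1},{"dr":[0,0,0],"linear":[56,-329,30],"fingers":1}]'
python3 - <<'E'
from h import *
c=env.calibration("wrist");a=env.capture("wrist");cv2.imwrite("pics/w3.png",a[:,:,::-1])
print(proj("wrist",(450.3,64.7,83),c))
go(450.5,63.5,64,175)
E
```

```text
time: 13.38
tcp_pos: [448.1, 61.6, 159.5]
orientation: [3.141, 0.001, 3.046]
ft_force: [0.3, 1.2, 0.1]
gripper_width: 85.6
grip_force: 0.0
[326.83412088 256.73476265]
lin [-2.   1.3 95.6] dr [ 0.   0.  -0.4]
```

View pics/w3.png

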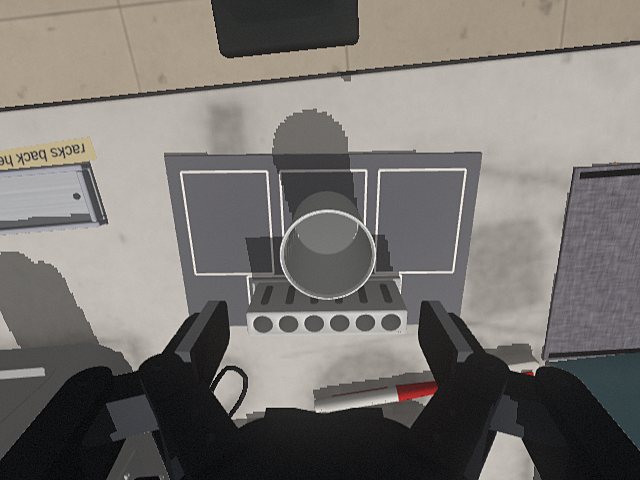

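The beaker rim centre is at (328,254), about 4 px from the finger midline. I'll shift 2 mm, descend and grip lightly.

```bash
python3 -m jog '[{"dr":[0,0,0],"linear":[-1,2,35],"fingers":1},{"dr":[0,0,0],"linear":[-1,2,65],"fingers":1},{"dr":[0,0,0],"linear":[-1,2,85],"fingers":1},{"dr":[0,0,0],"linear":[-1,2,94],"fingers":1},{"dr":[0,0,0],"linear":[-1,2,94],"fingers":1},{"dr":[0,0,0],"linear":[-1,2,94],"fingers":-1},{"dr":[0,0,0],"linear":[-1,2,94],"fingers":-1},{"dr":[0,0,0],"linear":[-1,2,94],"fingers":-1},{"dr":[0,0,0],"linear":[-1,2,94],"fingers":-1},{"dr":[0,0,0],"linear":[-1,2,94],"fingers":-1},{"dr":[0,0,0],"linear":[-1,2,94],"fingers":-1}]' 20; python3 -c "
from h import *
go(460,315,160,175)"
```

```text
time: 14.35
tcp_pos: [450.2, 64.3, 66.6]
orientation: [3.141, 0.003, 3.048]
ft_force: [-1.3, 1.7, 7.7]
gripper_width: 63.5
grip_force: 22.2
lin [ 13.3 250.6 -93.2] dr [ 0.   0.2 -0.3]
```

```bash
python3 -m jog '[{"dr":[0,0,0],"linear":[0,0,-10],"fingers":-1},{"dr":[0,0,0],"linear":[0,0,-30],"fingers":-1},{"dr":[0,0,0],"linear":[0,0,-50],"fingers":-1},{"dr":[0,0,0],"linear":[0,0,-50],"fingers":-1},{"dr":[0,0,0],"linear":[1,20,-50],"fingers":-1},{"dr":[0,0,0],"linear":[2,50,-50],"fingers":-1},{"dr":[0,0,0],"linear":[4,85,-50],"fingers":-1},{"dr":[0,0,0],"linear":[6,120,-50],"fingers":-1},{"dr":[0,0,0],"linear":[8,155,-50],"fingers":-1},{"dr":[0,0,0],"linear":[10,190,-50],"fingers":-1},{"dr":[0,0,0],"linear":[12,220,-50],"fingers":-1},{"dr":[0,0,0],"linear":[13,240,-50],"fingers":-1},{"dr":[0,0,0],"linear":[13,250,-50],"fingers":-1},{"dr":[0,0,0],"linear":[13,250,-50],"fingers":-1},{"dr":[0,0,0],"linear":[13,250,-30],"fingers":-1},{"dr":[0,0,0],"linear":[13,250,-13],"fingers":-1},{"dr":[0,0,0],"linear":[13,250,-6],"fingers":-1},{"dr":[0,0,0],"linear":[13,250,-4],"fingers":-1},{"dr":[0,0,0],"linear":[13,250,-4],"fingers":-1}]'; python3 -c "
from h import *
go(460,315,67,175)"
```

```text
time: 15.93
tcp_pos: [459.3, 313.2, 69.2]
orientation: [-3.141, -0.001, 3.047]
ft_force: [0.2, 0.8, -0.2]
gripper_width: 63.6
grip_force: 22.5
lin [-0.6  1.9  2.2] dr [-0.  -0.  -0.4]
```

```bash
python3 -m jog '[{"dr":[0,0,0],"linear":[0,0,1.5],"fingers":-1},{"dr":[0,0,0],"linear":[0,0,2.5],"fingers":-1},{"dr":[0,0,0],"linear":[0,0,3.5],"fingers":-1},{"dr":[0,0,0],"linear":[0,0,3.5],"fingers":0.8},{"dr":[0,0,0],"linear":[0,0,3.5],"fingers":1},{"dr":[0,0,0],"linear":[0,0,3.5],"fingers":1},{"dr":[0,0,0],"linear":[0,0,3.5],"fingers":1},{"dr":[0,0,0],"linear":[0,0,-15],"fingers":1},{"dr":[0,0,0],"linear":[0,0,-50],"fingers":1},{"dr":[0,0,0],"linear":[0,0,-90],"fingers":1},{"dr":[0,0,0],"linear":[0,0,-130],"fingers":1},{"dr":[0,0,0],"linear":[0,0,-130],"fingers":1},{"dr":[0,0,0],"linear":[0,0,-130],"fingers":1}]'
python3 - <<'E'
from h import *
a=env.capture("top");b=env.capture("side")
cv2.imwrite("pics/top2.png",a[:,:,::-1]);cv2.imwrite("pics/side2.png",b[:,:,::-1])
cv2.imwrite("pics/c2.png",cv2.resize(np.hstack([a[160:320,60:420],b[150:420,100:400][:160*2:1][::1][:160]]),None,fx=1.2,fy=1.2)[:,:,::-1])
cv2.imwrite("pics/c2.png",cv2.resize(b[170:470,60:440],None,fx=2,fy=2)[:,:,::-1])
go(517,57.5,160,85);go(517,57.5,40,85)
E
```

```text
time: 17.02
tcp_pos: [460.8, 315.0, 201.9]
orientation: [3.139, 0.004, 3.048]
ft_force: [-0.2, -0.3, -0.8]
gripper_width: 85.3
grip_force: 0.0
lin [ -81.6 -250.    38.8] dr [-0.  -0.  89.7]
lin [ -81.7 -249.9  158.8] dr [-0.  -0.  89.7]
```

View pics/c2.png

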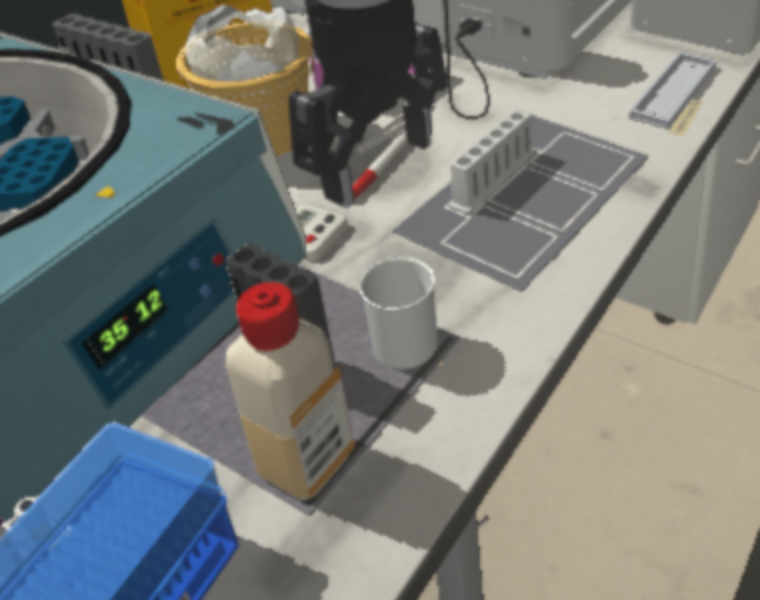

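All three stand upright on the pad: bottle at (290,400), cassette behind it, beaker at (400,310) in the crop. The rack is still in its place, so I'll fetch it.

```bash
python3 -m jog '[{"dr":[0,0,0],"linear":[-5,-35,0],"fingers":0.1},{"dr":[0,0,7],"linear":[-12,-72,0],"fingers":0.1},{"dr":[0,0,14],"linear":[-24,-108,0],"fingers":0.1},{"dr":[0,0,21],"linear":[-36,-144,0],"fingers":0.1},{"dr":[0,0,28],"linear":[-48,-180,0],"fingers":0.1},{"dr":[0,0,35],"linear":[-60,-215,10],"fingers":0.1},{"dr":[0,0,42],"linear":[-72,-240,20],"fingers":0.1},{"dr":[0,0,49],"linear":[-81.5,-250,35],"fingers":0.1},{"dr":[0,0,56],"linear":[-81.5,-250,39],"fingers":0.1},{"dr":[0,0,63],"linear":[-81.5,-250,39],"fingers":0.1},{"dr":[0,0,70],"linear":[-81.5,-250,39],"fingers":0.1},{"dr":[0,0,77],"linear":[-81.5,-250,39],"fingers":0.1},{"dr":[0,0,84],"linear":[-81.5,-250,39],"fingers":0.1},{"dr":[0,0,89.7],"linear":[-81.5,-250,39],"fingers":0.1},{"dr":[0,0,89.7],"linear":[-81.5,-250,39],"fingers":0.1},{"dr":[0,0,89.7],"linear":[-81.5,-250,39],"fingers":0.1}]'
python3 - <<'E'
from h import *
c=env.calibration("wrist");a=env.capture("wrist");cv2.imwrite("pics/w4.png",a[:,:,::-1])
print(proj("wrist",(516.8,58.2,61),c))
go(517,57.5,40,85)
E
```

```text
time: 18.45
tcp_pos: [516.3, 57.7, 159.1]
orientation: [-3.139, 0.0, 1.486]
ft_force: [0.2, -0.5, -0.1]
gripper_width: 47.2
grip_force: 0.0
[324.84628076 243.3474016 ]
lin [-1.000e-01  7.000e-01  1.193e+02] dr [-0.1  0.   0.2]
```

View pics/w4.png

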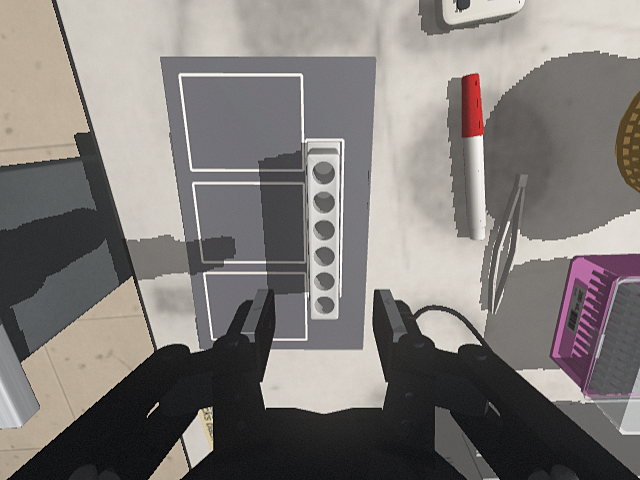

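The rack centre is at (323.5,238), aligned with the finger midline and about 2 mm further along +y than predicted.

```bash
python3 -m jog '[{"dr":[0,0,0],"linear":[1.3,0.5,35],"fingers":0.1},{"dr":[0,0,0],"linear":[1.3,0.5,75],"fingers":0.1},{"dr":[0,0,0],"linear":[1.3,0.5,105],"fingers":0.1},{"dr":[0,0,0],"linear":[1.3,0.5,117],"fingers":0.1},{"dr":[0,0,0],"linear":[1.3,0.5,118],"fingers":0.1},{"dr":[0,0,0],"linear":[1.3,0.5,118],"fingers":-1},{"dr":[0,0,0],"linear":[1.3,0.5,118],"fingers":-1},{"dr":[0,0,0],"linear":[1.3,0.5,118],"fingers":-1},{"dr":[0,0,0],"linear":[1.3,0.5,118],"fingers":-1},{"dr":[0,0,0],"linear":[1.3,0.5,118],"fingers":-1},{"dr":[0,0,0],"linear":[1.3,0.5,118],"fingers":-1},{"dr":[0,0,0],"linear":[1.3,0.5,118],"fingers":-1},{"dr":[0,0,0],"linear":[1.3,0.5,118],"fingers":-1}]' 25; python3 -c "
from h import *
go(403.5,-218,130,89.2)"
```

```text
time: 19.58
tcp_pos: [518.1, 58.9, 42.7]
orientation: [3.141, -0.0, 1.483]
ft_force: [-0.8, -0.3, 3.9]
gripper_width: 23.5
grip_force: 31.1
lin [-285.9  -89.8  -87.4] dr [ 0.  -0.  -4.2]
```

```bash
python3 -m jog '[{"dr":[0,0,0],"linear":[0,0,-10],"fingers":-1},{"dr":[0,0,0],"linear":[0,0,-35],"fingers":-1},{"dr":[0,0,0],"linear":[0,0,-65],"fingers":-1},{"dr":[0,0,0],"linear":[-10,-10,-87],"fingers":-1},{"dr":[0,0,0],"linear":[-30,-20,-87],"fingers":-1},{"dr":[0,0,-1],"linear":[-60,-35,-87],"fingers":-1},{"dr":[0,0,-2],"linear":[-92,-50,-87],"fingers":-1},{"dr":[0,0,-3],"linear":[-125,-65,-87],"fingers":-1},{"dr":[0,0,-4],"linear":[-158,-78,-87],"fingers":-1},{"dr":[0,0,-4.2],"linear":[-192,-86,-87],"fingers":-1},{"dr":[0,0,-4.2],"linear":[-225,-90,-87],"fingers":-1},{"dr":[0,0,-4.2],"linear":[-255,-90,-87],"fingers":-1},{"dr":[0,0,-4.2],"linear":[-275,-90,-87],"fingers":-1},{"dr":[0,0,-4.2],"linear":[-285,-90,-87],"fingers":-1},{"dr":[0,0,-4.2],"linear":[-286,-90,-87],"fingers":-1},{"dr":[0,0,-4.2],"linear":[-286,-90,-87],"fingers":-1}]'
python3 - <<'E'
from h import *
c=env.calibration("wrist");a=env.capture("wrist");cv2.imwrite("pics/w5.png",a[:,:,::-1])
go(403.5,-218,44,89.2)
E
```

```text
time: 20.92
tcp_pos: [402.9, -217.7, 129.5]
orientation: [-3.141, -0.001, 1.555]
ft_force: [-0.0, 0.4, -0.7]
gripper_width: 23.5
grip_force: 30.5
lin [-1.   0.6 85.4] dr [-0. -0. -0.]
```

View pics/w5.png

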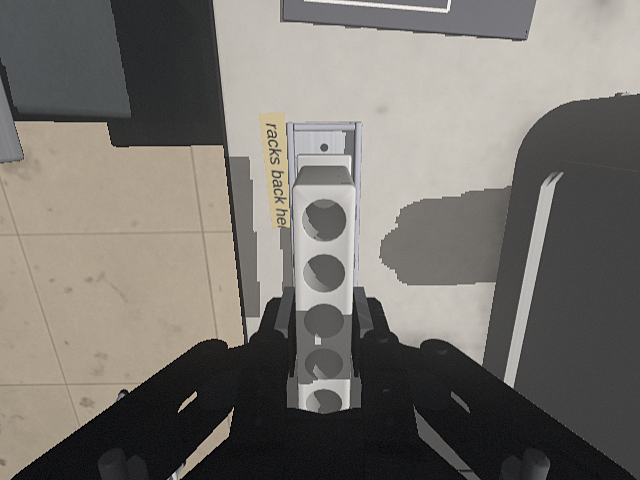

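The rack sits square over the tray (rack column 324, tray 325). I'll lower it in.

```bash
python3 -m jog '[{"dr":[0,0,0],"linear":[-1,0.5,20],"fingers":-1},{"dr":[0,0,0],"linear":[-1,0.5,45],"fingers":-1},{"dr":[0,0,0],"linear":[-1,0.5,65],"fingers":-1},{"dr":[0,0,0],"linear":[-1,0.5,75],"fingers":-1},{"dr":[0,0,0],"linear":[-1,0.5,80],"fingers":-1},{"dr":[0,0,0],"linear":[-1,0.5,83],"fingers":-1},{"dr":[0,0,0],"linear":[-1,0.5,85],"fingers":-1},{"dr":[0,0,0],"linear":[-1,0.5,85],"fingers":-1},{"dr":[0,0,0],"linear":[-1,0.5,85],"fingers":-1}]'
```

```text
time: 21.72
tcp_pos: [404.0, -219.2, 44.9]
orientation: [3.141, 0.001, 1.556]
ft_force: [0.1, -0.2, -0.9]
gripper_width: 23.6
grip_force: 30.4
```

```bash
python3 -m jog '[{"dr":[0,0,0],"linear":[0,0,1],"fingers":-1},{"dr":[0,0,0],"linear":[0,0,2],"fingers":-1},{"dr":[0,0,0],"linear":[0,0,2],"fingers":-0.3},{"dr":[0,0,0],"linear":[0,0,2],"fingers":0},{"dr":[0,0,0],"linear":[0,0,2],"fingers":0},{"dr":[0,0,0],"linear":[0,0,2],"fingers":0},{"dr":[0,0,0],"linear":[0,0,-20],"fingers":0},{"dr":[0,0,0],"linear":[0,0,-60],"fingers":0},{"dr":[0,0,0],"linear":[0,0,-100],"fingers":0},{"dr":[0,0,0],"linear":[0,0,-140],"fingers":0},{"dr":[0,0,0],"linear":[0,0,-150],"fingers":0},{"dr":[0,0,0],"linear":[0,0,-150],"fingers":0}]'
python3 - <<'E'
from h import *
c=env.calibration("wrist");a=env.capture("wrist");cv2.imwrite("pics/w6.png",a[:,:,::-1])
for p in((403.5,-218,62),):print(proj("wrist",p,c))
go(460,315,200,175);go(403,-218,200,175)
E
```

```text
time: 22.72
tcp_pos: [405.3, -220.4, 197.6]
orientation: [3.137, 0.004, 1.556]
ft_force: [0.9, -0.6, -0.2]
gripper_width: 42.9
grip_force: 0.0
[320.77910958 225.79595489]
lin [535.4  47.8  -5.4] dr [  0.    0.2 -85.8]
lin [ 1.7 -1.3 -4.6] dr [  0.    0.2 -85.8]
```

View pics/w6.png

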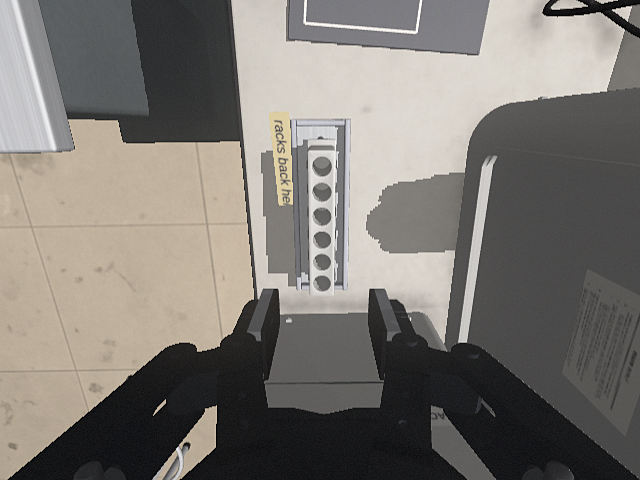

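The rack lies in the tray, hole-row centre at (321.5,224.5), within about 1 mm of the predicted tray centre. Now I'll put the beaker back.

```bash
python3 -m jog '[{"dr":[0,0,0],"linear":[20,3,0],"fingers":1},{"dr":[0,0,-7],"linear":[55,6,0],"fingers":1},{"dr":[0,0,-14],"linear":[95,10,0],"fingers":1},{"dr":[0,0,-21],"linear":[135,14,0],"fingers":1},{"dr":[0,0,-28],"linear":[175,18,0],"fingers":1},{"dr":[0,0,-35],"linear":[215,22,0],"fingers":1},{"dr":[0,0,-42],"linear":[255,26,0],"fingers":1},{"dr":[0,0,-49],"linear":[295,30,0],"fingers":1},{"dr":[0,0,-56],"linear":[335,34,0],"fingers":1},{"dr":[0,0,-63],"linear":[375,38,0],"fingers":1},{"dr":[0,0,-70],"linear":[415,41,0],"fingers":1},{"dr":[0,0,-77],"linear":[450,44,0],"fingers":1},{"dr":[0,0,-84],"linear":[485,46,0],"fingers":1},{"dr":[0,0,-85.8],"linear":[515,47,0],"fingers":1},{"dr":[0,0,-85.8],"linear":[530,48,0],"fingers":1},{"dr":[0,0,-85.8],"linear":[535,48,0],"fingers":1},{"dr":[0,0,-85.8],"linear":[535,48,0],"fingers":1},{"dr":[0,0,-85.8],"linear":[535,48,0],"fingers":1}]'
python3 - <<'E'
from h import *
c=env.calibration("wrist");a=env.capture("wrist");cv2.imwrite("pics/w7.png",a[:,:,::-1])
print(proj("wrist",(459.5,314.3,83),c))
go(459.5,314.5,66,174.6)
E
```

```text
time: 24.27
tcp_pos: [458.7, 314.2, 193.1]
orientation: [-3.14, -0.002, 3.053]
ft_force: [-0.5, 0.3, 0.6]
gripper_width: 85.5
grip_force: 0.0
[322.67044475 239.32363637]
lin [ -0.7   0.8 127.5] dr [-0.1 -0.1  0.3]
```

View pics/w7.png

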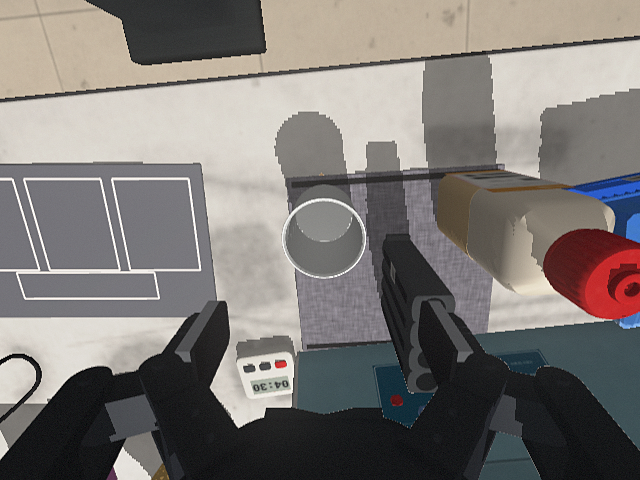

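The beaker rim is at (325,237), as predicted. I'll grip it.

```bash
python3 -m jog '[{"dr":[0,0,0],"linear":[-0.7,0.8,35],"fingers":1},{"dr":[0,0,0],"linear":[-0.7,0.8,70],"fingers":1},{"dr":[0,0,0],"linear":[-0.7,0.8,100],"fingers":1},{"dr":[0,0,0],"linear":[-0.7,0.8,120],"fingers":1},{"dr":[0,0,0],"linear":[-0.7,0.8,126],"fingers":1},{"dr":[0,0,0],"linear":[-0.7,0.8,126],"fingers":1},{"dr":[0,0,0],"linear":[-0.7,0.8,126],"fingers":-1},{"dr":[0,0,0],"linear":[-0.7,0.8,126],"fingers":-1},{"dr":[0,0,0],"linear":[-0.7,0.8,126],"fingers":-1},{"dr":[0,0,0],"linear":[-0.7,0.8,126],"fingers":-1},{"dr":[0,0,0],"linear":[-0.7,0.8,126],"fingers":-1},{"dr":[0,0,0],"linear":[-0.7,0.8,126],"fingers":-1}]' 20; python3 -c "
from h import *
go(450.2,64.3,68,174.6)"
```

```text
time: 25.32
tcp_pos: [461.4, 315.9, 70.1]
orientation: [3.141, 0.003, 3.053]
ft_force: [-0.0, -2.9, 7.9]
gripper_width: 63.2
grip_force: 21.6
lin [ -11.  -251.6    2. ] dr [0.  0.2 0.3]
```

```bash
python3 -m jog '[{"dr":[0,0,0],"linear":[0,0,-10],"fingers":-1},{"dr":[0,0,0],"linear":[0,0,-30],"fingers":-1},{"dr":[0,0,0],"linear":[0,0,-50],"fingers":-1},{"dr":[0,0,0],"linear":[0,0,-50],"fingers":-1},{"dr":[0,0,0],"linear":[-1,-20,-50],"fingers":-1},{"dr":[0,0,0],"linear":[-2,-50,-50],"fingers":-1},{"dr":[0,0,0],"linear":[-4,-85,-50],"fingers":-1},{"dr":[0,0,0],"linear":[-6,-120,-50],"fingers":-1},{"dr":[0,0,0],"linear":[-8,-155,-50],"fingers":-1},{"dr":[0,0,0],"linear":[-10,-190,-50],"fingers":-1},{"dr":[0,0,0],"linear":[-11,-220,-50],"fingers":-1},{"dr":[0,0,0],"linear":[-11,-240,-50],"fingers":-1},{"dr":[0,0,0],"linear":[-11,-251.5,-50],"fingers":-1},{"dr":[0,0,0],"linear":[-11,-251.5,-50],"fingers":-1},{"dr":[0,0,0],"linear":[-11,-251.5,-30],"fingers":-1},{"dr":[0,0,0],"linear":[-11,-251.5,-13],"fingers":-1},{"dr":[0,0,0],"linear":[-11,-251.5,-6],"fingers":-1},{"dr":[0,0,0],"linear":[-11,-251.5,-4],"fingers":-1},{"dr":[0,0,0],"linear":[-11,-251.5,-4],"fingers":-1},{"dr":[0,0,0],"linear":[-11,-251.5,-4],"fingers":-1}]'; python3 -c "
from h import *
go(450.2,64.3,70,174.6)"
```

```text
time: 26.98
tcp_pos: [449.5, 64.7, 72.9]
orientation: [3.141, 0.001, 3.054]
ft_force: [0.1, 0.6, -0.1]
gripper_width: 63.0
grip_force: 22.5
lin [-0.8 -0.4  2.9] dr [0.  0.  0.4]
```

```bash
python3 -m jog '[{"dr":[0,0,0],"linear":[-0.8,0,1.5],"fingers":-1},{"dr":[0,0,0],"linear":[-0.8,0,3],"fingers":-1},{"dr":[0,0,0],"linear":[-0.8,0,3.5],"fingers":-1},{"dr":[0,0,0],"linear":[-0.8,0,3.5],"fingers":0.8},{"dr":[0,0,0],"linear":[-0.8,0,3.5],"fingers":1},{"dr":[0,0,0],"linear":[-0.8,0,3.5],"fingers":1},{"dr":[0,0,0],"linear":[-0.8,0,3.5],"fingers":1},{"dr":[0,0,0],"linear":[0,0,-15],"fingers":1},{"dr":[0,0,0],"linear":[0,0,-50],"fingers":1},{"dr":[0,0,0],"linear":[0,0,-90],"fingers":1},{"dr":[0,0,0],"linear":[0,0,-130],"fingers":1},{"dr":[0,0,0],"linear":[0,0,-130],"fingers":1},{"dr":[0,0,0],"linear":[0,0,-130],"fingers":1}]'
python3 - <<'E'
from h import *
go(535.5,385,200,174.6)
E
```

```text
time: 28.07
tcp_pos: [450.6, 64.4, 204.4]
orientation: [3.141, 0.005, 3.054]
ft_force: [-0.6, -0.6, -0.3]
gripper_width: 85.4
grip_force: 0.0
lin [-56.4 326.9   4.8] dr [0.  0.3 0.4]
```

```bash
python3 -m jog '[{"dr":[0,0,0],"linear":[-5,25,0],"fingers":0.2},{"dr":[0,0,0],"linear":[-12,65,0],"fingers":0.2},{"dr":[0,0,0],"linear":[-19,105,0],"fingers":0.2},{"dr":[0,0,0],"linear":[-26,145,0],"fingers":0.2},{"dr":[0,0,0],"linear":[-33,185,0],"fingers":0.2},{"dr":[0,0,0],"linear":[-40,225,0],"fingers":0.2},{"dr":[0,0,0],"linear":[-47,265,0],"fingers":0.2},{"dr":[0,0,0],"linear":[-53,300,0],"fingers":0.2},{"dr":[0,0,0],"linear":[-56,320,0],"fingers":0.2},{"dr":[0,0,0],"linear":[-56.5,327,0],"fingers":0.2},{"dr":[0,0,0],"linear":[-56.5,327,0],"fingers":0.2},{"dr":[0,0,0],"linear":[-56.5,327,0],"fingers":0.2}]'
python3 - <<'E'
from h import *
c=env.calibration("wrist");a=env.capture("wrist");cv2.imwrite("pics/w8.png",a[:,:,::-1])
print(proj("wrist",(533.5,385,125),c))
go(535,385,106,174.6)
E
```

```text
time: 29.07
tcp_pos: [533.4, 384.3, 201.0]
orientation: [-3.14, -0.002, 3.054]
ft_force: [-0.2, -0.5, 0.2]
gripper_width: 51.2
grip_force: 0.0
[323.35133402 254.67430658]
lin [-1.5  1.5 95.5] dr [-0.1 -0.1  0.3]
```

View pics/w8.png

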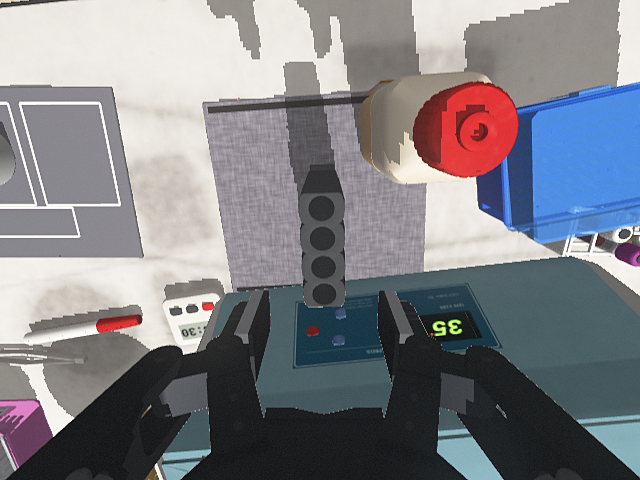

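The cassette is centred at (323,252) between the fingers, as expected. I'll grip it.

```bash
python3 -m jog '[{"dr":[0,0,0],"linear":[-0.5,0.5,35],"fingers":0.2},{"dr":[0,0,0],"linear":[-0.5,0.5,65],"fingers":0.2},{"dr":[0,0,0],"linear":[-0.5,0.5,85],"fingers":0.2},{"dr":[0,0,0],"linear":[-0.5,0.5,95],"fingers":0.2},{"dr":[0,0,0],"linear":[-0.5,0.5,95],"fingers":0.2},{"dr":[0,0,0],"linear":[-0.5,0.5,95],"fingers":-1},{"dr":[0,0,0],"linear":[-0.5,0.5,95],"fingers":-1},{"dr":[0,0,0],"linear":[-0.5,0.5,95],"fingers":-1},{"dr":[0,0,0],"linear":[-0.5,0.5,95],"fingers":-1},{"dr":[0,0,0],"linear":[-0.5,0.5,95],"fingers":-1},{"dr":[0,0,0],"linear":[-0.5,0.5,95],"fingers":-1},{"dr":[0,0,0],"linear":[-0.5,0.5,95],"fingers":-1},{"dr":[0,0,0],"linear":[-0.5,0.5,95],"fingers":-1}]' 25; python3 -c "
from h import *
go(461.2,146.6,110,174.6)"
```

```text
time: 30.2
tcp_pos: [535.5, 386.0, 109.1]
orientation: [3.14, 0.003, 3.054]
ft_force: [-0.4, -1.8, 7.6]
gripper_width: 29.7
grip_force: 27.9
lin [  53.  -245.    -1.4] dr [0.1 0.1 0.4]
```

```bash
python3 -m jog '[{"dr":[0,0,0],"linear":[0,0,-10],"fingers":-1},{"dr":[0,0,0],"linear":[0,0,-30],"fingers":-1},{"dr":[0,0,0],"linear":[0,0,-50],"fingers":-1},{"dr":[0,0,0],"linear":[0,0,-50],"fingers":-1},{"dr":[0,0,0.4],"linear":[5,-20,-50],"fingers":-1},{"dr":[0,0,0.4],"linear":[11,-50,-50],"fingers":-1},{"dr":[0,0,0.4],"linear":[19,-85,-50],"fingers":-1},{"dr":[0,0,0.4],"linear":[27,-120,-50],"fingers":-1},{"dr":[0,0,0.4],"linear":[35,-155,-50],"fingers":-1},{"dr":[0,0,0.4],"linear":[43,-190,-50],"fingers":-1},{"dr":[0,0,0.4],"linear":[49,-220,-50],"fingers":-1},{"dr":[0,0,0.4],"linear":[52,-238,-50],"fingers":-1},{"dr":[0,0,0.4],"linear":[53,-245,-50],"fingers":-1},{"dr":[0,0,0.4],"linear":[53,-245,-50],"fingers":-1},{"dr":[0,0,0.4],"linear":[53,-245,-30],"fingers":-1},{"dr":[0,0,0.4],"linear":[53,-245,-13],"fingers":-1},{"dr":[0,0,0.4],"linear":[53,-245,-6],"fingers":-1},{"dr":[0,0,0.4],"linear":[53,-245,-4],"fingers":-1},{"dr":[0,0,0.4],"linear":[53,-245,-4],"fingers":-1},{"dr":[0,0,0.4],"linear":[53,-245,-4],"fingers":-1}]'; python3 -c "
from h import *
go(461.2,146.6,109,174.6)"
```

```text
time: 31.87
tcp_pos: [460.8, 146.8, 111.9]
orientation: [3.141, 0.001, 3.047]
ft_force: [-0.5, 0.4, -1.2]
gripper_width: 30.1
grip_force: 27.1
lin [-0.4 -0.1  2.9] dr [ 0.  0. -0.]
```

```bash
python3 -m jog '[{"dr":[0,0,0],"linear":[0,0,1.5],"fingers":-1},{"dr":[0,0,0],"linear":[0,0,3],"fingers":-1},{"dr":[0,0,0],"linear":[0,0,3.5],"fingers":-1},{"dr":[0,0,0],"linear":[0,0,3.5],"fingers":0},{"dr":[0,0,0],"linear":[0,0,3.5],"fingers":0.2},{"dr":[0,0,0],"linear":[0,0,3.5],"fingers":0.2},{"dr":[0,0,0],"linear":[0,0,3.5],"fingers":0.2},{"dr":[0,0,0],"linear":[0,0,-15],"fingers":0.2},{"dr":[0,0,0],"linear":[0,0,-50],"fingers":0.2},{"dr":[0,0,0],"linear":[0,0,-90],"fingers":0.2},{"dr":[0,0,0],"linear":[0,0,-130],"fingers":0.2},{"dr":[0,0,0],"linear":[0,0,-170],"fingers":0.2},{"dr":[0,0,0],"linear":[0,0,-175],"fingers":0.2},{"dr":[0,0,0],"linear":[0,0,-175],"fingers":0.2}]'
python3 - <<'E'
from h import *
go(459.5,455.5,285,174.6)
E
```

```text
time: 33.03
tcp_pos: [461.8, 146.5, 289.0]
orientation: [3.14, 0.005, 3.047]
ft_force: [-0.3, 0.1, -0.3]
gripper_width: 51.1
grip_force: 0.0
lin [ 31.6 307.4   4.2] dr [ 0.1  0.3 -0. ]
```

```bash
python3 -m jog '[{"dr":[0,0,0],"linear":[2,20,0],"fingers":1},{"dr":[0,0,0],"linear":[6,60,0],"fingers":1},{"dr":[0,0,0],"linear":[10,100,0],"fingers":1},{"dr":[0,0,0],"linear":[14,140,0],"fingers":1},{"dr":[0,0,0],"linear":[18,180,0],"fingers":1},{"dr":[0,0,0],"linear":[22,220,0],"fingers":1},{"dr":[0,0,0],"linear":[26,255,0],"fingers":1},{"dr":[0,0,0],"linear":[29,285,0],"fingers":1},{"dr":[0,0,0],"linear":[31,300,0],"fingers":1},{"dr":[0,0,0],"linear":[31.5,307,0],"fingers":1},{"dr":[0,0,0],"linear":[31.5,307,0],"fingers":1},{"dr":[0,0,0],"linear":[31.5,307,0],"fingers":1}]'
python3 - <<'E'
from h import *
c=env.calibration("wrist");a=env.capture("wrist");cv2.imwrite("pics/w9.png",a[:,:,::-1])
hsv=cv2.cvtColor(a,cv2.COLOR_RGB2HSV)
red=((hsv[...,0]<8)|(hsv[...,0]>172))&(hsv[...,1]>150)&(hsv[...,2]>90)
for m,s,ce in blobs(red,300): print("red",s,ce,ray("wrist",ce,189,c))
go(459.5,455,171,174.6)
E
```

```text
time: 34.03
tcp_pos: [457.8, 454.0, 285.1]
orientation: [-3.14, -0.001, 3.047]
ft_force: [0.6, -1.0, 0.3]
gripper_width: 85.6
grip_force: 0.0
red [ 300  215   52   53 1986] [325.17321249 242.53323263] [456.56542672 456.14149597 189.        ]
lin [ -1.4   1.7 114.6] dr [-0.1 -0.  -0.1]
```

```bash
python3 -m jog '[{"dr":[0,0,0],"linear":[-0.5,1,40],"fingers":1},{"dr":[0,0,0],"linear":[-0.5,1,80],"fingers":1},{"dr":[0,0,0],"linear":[-0.5,1,104],"fingers":1},{"dr":[0,0,0],"linear":[-0.5,1,113],"fingers":1},{"dr":[0,0,0],"linear":[-0.5,1,113],"fingers":1},{"dr":[0,0,0],"linear":[-0.5,1,113],"fingers":-1},{"dr":[0,0,0],"linear":[-0.5,1,113],"fingers":-1},{"dr":[0,0,0],"linear":[-0.5,1,113],"fingers":-1},{"dr":[0,0,0],"linear":[-0.5,1,113],"fingers":-1},{"dr":[0,0,0],"linear":[-0.5,1,113],"fingers":-1},{"dr":[0,0,0],"linear":[-0.5,1,113],"fingers":-1},{"dr":[0,0,0],"linear":[-0.5,1,113],"fingers":-1},{"dr":[0,0,0],"linear":[-0.5,1,113],"fingers":-1},{"dr":[0,0,0],"linear":[-0.5,1,113],"fingers":-1},{"dr":[0,0,0],"linear":[-0.5,1,113],"fingers":-1}]' 40;python3 -m jog '[{"dr":[0,0,0],"linear":[0,0,-8],"fingers":-1},{"dr":[0,0,0],"linear":[0,0,-25],"fingers":-1},{"dr":[0,0,0],"linear":[0,0,-55],"fingers":-1},{"dr":[0,0,0],"linear":[0,0,-85],"fingers":-1},{"dr":[0,0,0],"linear":[0,0,-115],"fingers":-1},{"dr":[0,0,0],"linear":[0,0,-140],"fingers":-1},{"dr":[0,0,0],"linear":[0,0,-150],"fingers":-1},{"dr":[0,0,0],"linear":[0,0,-150],"fingers":-1},{"dr":[0,0,0],"linear":[0,0,-150],"fingers":-1}]'; python3 -c "
from h import *
go(442.4,-21.8,320,174.6)"
```

```text
time: 35.33
tcp_pos: [459.5, 456.2, 175.3]
orientation: [3.14, 0.002, 3.047]
ft_force: [-0.1, -1.1, 6.4]
gripper_width: 38.7
grip_force: 39.7
time: 36.08
tcp_pos: [458.6, 455.8, 323.5]
orientation: [3.141, 0.0, 3.047]
ft_force: [-0.1, 0.1, -4.1]
gripper_width: 38.7
grip_force: 41.3
lin [ -29.1 -477.     3.3] dr [ 0.  0. -0.]
```

```bash
python3 -m jog '[{"dr":[0,0,0],"linear":[0,-10,0],"fingers":-1},{"dr":[0,0,0],"linear":[-2,-30,0],"fingers":-1},{"dr":[0,0,0],"linear":[-4,-60,0],"fingers":-1},{"dr":[0,0,0],"linear":[-6,-95,0],"fingers":-1},{"dr":[0,0,0],"linear":[-8,-130,0],"fingers":-1},{"dr":[0,0,0],"linear":[-10,-165,0],"fingers":-1},{"dr":[0,0,0],"linear":[-12,-200,0],"fingers":-1},{"dr":[0,0,0],"linear":[-14,-235,0],"fingers":-1},{"dr":[0,0,0],"linear":[-16,-270,0],"fingers":-1},{"dr":[0,0,0],"linear":[-18,-305,0],"fingers":-1},{"dr":[0,0,0],"linear":[-20,-340,0],"fingers":-1},{"dr":[0,0,0],"linear":[-22,-375,0],"fingers":-1},{"dr":[0,0,0],"linear":[-25,-410,0],"fingers":-1},{"dr":[0,0,0],"linear":[-27,-440,0],"fingers":-1},{"dr":[0,0,0],"linear":[-28,-462,0],"fingers":-1},{"dr":[0,0,0],"linear":[-29,-473,0],"fingers":-1},{"dr":[0,0,0],"linear":[-29,-477,0],"fingers":-1},{"dr":[0,0,0],"linear":[-29,-477,0],"fingers":-1},{"dr":[0,0,0],"linear":[-29,-477,0],"fingers":-1},{"dr":[0,0,0],"linear":[-29,-477,0],"fingers":-1}]'; python3 -c "
from h import *
go(442.4,-21.8,175,174.6)"
```

```text
time: 37.75
tcp_pos: [442.1, -20.7, 323.1]
orientation: [3.141, -0.001, 3.048]
ft_force: [-0.4, -0.2, -3.6]
gripper_width: 38.7
grip_force: 41.5
lin [ -0.4  -1.1 148.1] dr [ 0. -0.  0.]
```

```bash
python3 -m jog '[{"dr":[0,0,0],"linear":[0,-0.5,10],"fingers":-1},{"dr":[0,0,0],"linear":[0,-0.5,35],"fingers":-1},{"dr":[0,0,0],"linear":[0,-0.5,65],"fingers":-1},{"dr":[0,0,0],"linear":[0,-0.5,95],"fingers":-1},{"dr":[0,0,0],"linear":[0,-0.5,120],"fingers":-1},{"dr":[0,0,0],"linear":[0,-0.5,134],"fingers":-1},{"dr":[0,0,0],"linear":[0,-0.5,140],"fingers":-1},{"dr":[0,0,0],"linear":[0,-0.5,143],"fingers":-1},{"dr":[0,0,0],"linear":[0,-0.5,145],"fingers":-1},{"dr":[0,0,0],"linear":[0,-0.5,146],"fingers":-1},{"dr":[0,0,0],"linear":[0,-0.5,146],"fingers":-1},{"dr":[0,0,0],"linear":[0,-0.5,146],"fingers":-1}]'
```

```text
time: 38.75
tcp_pos: [442.7, -22.4, 178.0]
orientation: [-3.141, 0.001, 3.047]
ft_force: [0.1, 0.1, -4.0]
gripper_width: 38.6
grip_force: 41.4
```

```bash
python3 -m jog '[{"dr":[0,0,0],"linear":[0,0,1],"fingers":-1},{"dr":[0,0,0],"linear":[0,0,2],"fingers":-1},{"dr":[0,0,0],"linear":[0,0,3],"fingers":-1},{"dr":[0,0,0],"linear":[0,0,3.5],"fingers":-1},{"dr":[0,0,0],"linear":[0,0,3.5],"fingers":-1}]'
```

```text
time: 39.17
tcp_pos: [443.4, -22.8, 175.3]
orientation: [-3.141, 0.003, 3.046]
ft_force: [-1.4, -0.1, 11.7]
gripper_width: 38.2
grip_force: 43.1
```

Contact (11.7 N). I'll release, rise and check.

```bash
python3 -m jog '[{"dr":[0,0,0],"linear":[0,0,-1],"fingers":-1},{"dr":[0,0,0],"linear":[0,0,-1],"fingers":0.4},{"dr":[0,0,0],"linear":[0,0,-1],"fingers":0.7},{"dr":[0,0,0],"linear":[0,0,-1],"fingers":0.7},{"dr":[0,0,0],"linear":[0,0,-1],"fingers":0.7},{"dr":[0,0,0],"linear":[0,0,-10],"fingers":0.7},{"dr":[0,0,0],"linear":[0,0,-45],"fingers":0.7},{"dr":[0,0,0],"linear":[0,0,-85],"fingers":0.7},{"dr":[0,0,0],"linear":[120,-30,-110],"fingers":0.7},{"dr":[0,0,0],"linear":[140,-140,-110],"fingers":0.7},{"dr":[0,0,0],"linear":[140,-140,-110],"fingers":0.7},{"dr":[0,0,0],"linear":[140,-140,-110],"fingers":0.7},{"dr":[0,0,0],"linear":[140,-140,-110],"fingers":0.7},{"dr":[0,0,0],"linear":[140,-140,-110],"fingers":0.7},{"dr":[0,0,0],"linear":[140,-140,-110],"fingers":0.7}]'
python3 - <<'E'
from h import *
a=env.capture("top")[:,:,::-1];a0=cv2.imread("pics/top0.png")
cv2.imwrite("pics/c3.png",np.vstack([cv2.resize(x[190:310,230:510],None,fx=2.4,fy=2.4) for x in(a0,a)]))
hsv=cv2.cvtColor(a,cv2.COLOR_BGR2HSV)
red=((hsv[...,0]<8)|(hsv[...,0]>172))&(hsv[...,1]>150)&(hsv[...,2]>90);red[300:]=0
for m,s,ce in blobs(red,80): print("red",s,ce,ray("top",ce,189))
E
```

```text
time: 40.42
tcp_pos: [288.5, -150.2, 284.7]
orientation: [-3.141, 0.001, 3.04]
ft_force: [0.9, 0.5, -0.7]
gripper_width: 72.8
grip_force: 0.0
red [360 240  23  22 356] [371.53089888 250.55898876] [443.63663427 -22.64852989 189.        ]
```

View pics/c3.png

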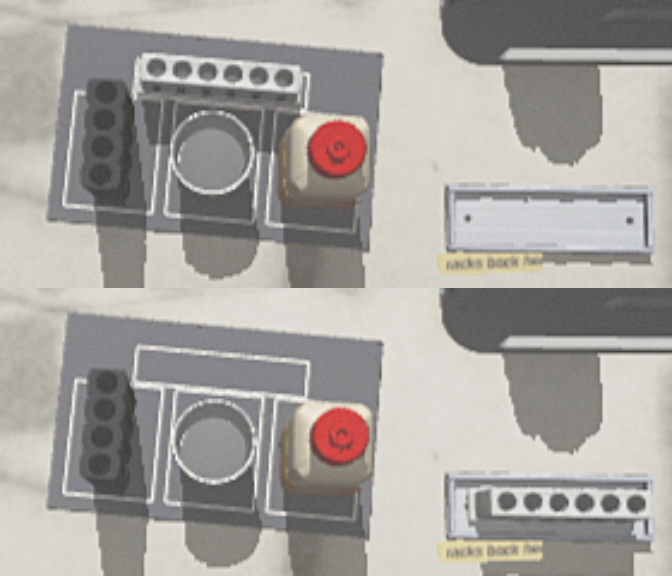

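The before/after views match: bottle, cassette and beaker are back in place within about 2 mm, and the rack is in the tray. I'll check the rack numerically, with its hole-row centre at crop (571,214), and hand in.

Run:
```python
from h import *
p=ray("top",(230+571/2.4,190+214/2.4),62);print(p)
if abs(p[0]-403.5)<8 and abs(p[1]+218)<8: print(env.finish_job())
```

```text
[ 404.3355027  -220.28902074   62.        ]
the job is handed in; nothing more can be done
None
```

The job is handed in. In my last pictures the rack lies in the in-feed tray within about 3 mm of centre, and the bottle, cassette and beaker stand upright within about 2 mm of their starting places. The robot's clock read about 40 s, and the hand-in gave no verdict.

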